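Roll a sampling cylinder into the vee rest and clamp it

ROBOT

A 6-joint arm with a two-finger parallel gripper is mounted at the origin on the work surface. World frame = base frame: x ahead of the robot, y to its left, z up, the work surface at z = 0. Lengths are in m, angles in degrees, forces in N, time in s.
With the tool pointing down it reaches from about 0.25 to 0.725 m from the base axis. Payload 9.7 kg.
Tool frame: the origin (TCP) lies between the finger pads; the fingertips stand 17 mm ahead of it and the grasp point (between the pads) lies 2 mm behind it; z points along the fingers, y is the direction in which the jaws open and shut (so a half turn about z gives the same grasp; the last joint's range is limited). The gripper opens to 85 mm and grips with 20 to 120 N. Pads are 22 mm wide; open, the fingers measure 114 mm over their backs; the gripper's body (76 mm by 85 mm) begins 54 mm behind the grasp point. The pads swing forward as they close: fully open they stand 13 mm farther back than shut.
Start: joints at [-64.4, 4.979, 10.078, 95.1, 0, 90], TCP at [0.238, -0.496, 0.218] pointing down, gripper open.
Joint ranges: [-179.16, 179.16], [-48.56, 103.87], [-65.8, 70.77], [-126.05, 130.52], [-82.76, 87.17], [-180, 180]. Speed limits (degrees/s): [127.2, 127.2, 147.25, 180, 180, 180].

INTERFACE

Orientations are given as [roll, pitch, yaw] about the fixed x, y, z axes, in that order (R = Rz(yaw) Ry(pitch) Rx(roll)).
In Python, from workcell import monitor, cams, order gives the robot as it stands. The module is installed in compiled form; this text tells all that it offers.
- The arm moves only by the shell command python3 -m handwheel 'ROWS' [OPENING] [FORCE]. ROWS is JSON, a list of rows, each a list of 6 numbers: the shift along the tool's x, y, z in m, then the turn, a rotation vector about the tool's x, y, z in degrees. In form: [[tx, ty, tz, wx, wy, wz], ...]. A call has exactly 8 rows; each row shifts and turns the commanded pose from where the row before left it, along the tool's axes as they then stand; what a row does not reach is not made up. A row lasts 1/12 s, in which the tool goes at most 41.7 mm and 7.16 degrees, less where a joint would pass 70% of its speed; a pose out of reach is approached as far as the arm can. A call is refused whole if a number of a shift passes 0.0417 or a number of a turn 7.16, either way. A call with a gripper value outside its range is refused whole. OPENING is the opening, from -1 (shut) to 1 (fully open), set as the call begins (- or left out, the last holds). The fingers move at their own pace and stop on an object; FORCE is the grip in N (left out, the last holds). Time passes only in rows, so rows that do not move let the fingers close, or fill a call up. It gives the time, the measured TCP pose, the force and the opening at its end, in the units of the state.
- monitor.get_obs(): the state, without advancing time (a new reading comes with each control period).
- cams.camera(name): name is "scene" or "top" or "wrist"; returns a dict with "img" (420x560x3 uint8, red, green, blue), "depth" (420x560 float32, m along the optical axis (not along the pixel's ray), 0 where there is no reading), "fx", "fy", "cx", "cy" (pixels), "distortion" ([k1, k2, p1, p2, k3] as OpenCV has them; the pictures are not rectified), "rvec" (rotation vector, rad) and "tvec" (3), from world to camera coordinates, as OpenCV has them; the wrist camera has in their place "tool_from_camera" (4x4, takes a point from camera to tool coordinates, whose origin is the TCP and whose axes are the flange's). Camera axes: x right, y down, z forward; pixel columns grow to the right and rows downward; lengths in m; the calibration is good to about 2 mm. A picture is of the moment at which its call begins: read the wrist's pose just before it.
- order.job_done(): hands the job in, once; it reports no verdict.
The state is a dict: "time": time; "q": joint angles; "qd": joint speeds; "joint_efforts": joint torques, N m; "ee_pos": TCP position; "tcp_rot": TCP orientation; "wrist_force": force on the tool from outside, world axes, zero at the start; "torque": the same for the moment, N m; "opening": finger opening in m.
Only numpy, scipy, OpenCV 4.12 (cv2) and the standard library are available. Lean on these libraries where they do the work, as an engineer would, in place of code of your own. Each camera call takes 0.05 s, during which the arm holds its last target. There are 200 camera calls.

TASK

Roll the steel sampling cylinder along the deck, from under the gas manifold, into the vee, without lifting it or letting it fall off. Let go so that it settles in the vee by itself while the clamp is still open, then swing the clamp arm down and press it home so that its pad rests on the cylinder. Do not bump the manifold or disturb the jars and other things around.

Things in the scene. Friction and masses are not known exactly. Their poses are not given: they have to be found in the camera images.
- station: Fixed cradle station, base plate 220 x 375 mm (x -110..110, y -285..90 mm). Origin on the table under the vee's middle, z up; x runs along the vee, away from the robot (yawed up to 0.3 rad); y points from the deck across the vee to the clamp hinge (robot's left). Beyond the vee a block level with the deck, y 22..85 mm, with hinge cheeks up to z = 107 mm at x = +-16..24, y 52..76 mm.
- deck (a point): Middle of the flat, level grey deck's top (station frame: x = 0, y = -138, z = 55 mm). The deck spans x -95..95 mm and y -255..-22 mm in the station frame; no walls or lips at its edges.
- vee (a point): Where the axis of a seated cylinder's middle lies: station frame x = 0, y = 0, z = 61 mm. The vee is a 90-degree steel groove along the station's x, 190 mm long, 44 mm wide at deck level (edges at y = -22 and +22 mm, level with the deck at z = 55 mm), 22 mm deep. A cylinder whose axis passes the edge drops in and centres itself.
- manifold: Fixed gas manifold; origin and axes as the station's. A bar over the parked cylinder, x -55..45, y -260..-115 mm, underside at z = 215, knobs and gauge on top up to z = 305; carried from behind by posts at x = 128, y = -245 and -130 mm. The robot's side is open. A gripper pointing straight down cannot get under it: lean the tool 30 to 45 degrees, body back towards the robot, tips under the bar.
- cylinder: Stainless sampling cylinder, 40 mm diameter, body 150 mm long (plus a 12 mm long, 14 mm thick fitting at each end), about 0.45 kg. Origin at its centre on its axis, x along its length; turns about x as it rolls. Starts on the deck under the manifold, nearly parallel to the vee, axis 75 mm above the table and 125 to 165 mm from the vee on the -y side. Rolls freely and keeps rolling when pushed.
- clamp (a joint): Angle of the clamp arm, rad: 0 = level, its pad just touching a seated cylinder; grows as it swings up, open (starts 1.5 to 1.85, about upright; stops at -0.15 and 1.95). Stiff friction hinge along the station's x through point clamp_hinge: it stays where left, about 3 to 4 N at the handle moves it. At angle a the handle's axis is at station-frame y = 60 - 95 cos(a), z = 96 + 95 sin(a) mm.
- clamp_handle (a point): Grip point on the clamp arm's handle: a black round bar 16 mm in diameter, parallel to the station's x, 95 mm from the hinge, sticking out of the arm's end towards the robot (station x -73..12 mm). This point is on its axis at x = -45 mm; the arm (20 mm wide, 10 mm thick) is at x = -10..10 mm. With the clamp closed the handle is 33 mm clear of the deck.
- clamp_hinge (a point): Centre of the clamp's hinge axis, on the station at x = 0, y = 60, z = 96 mm.
- jar_a: Bystander: glass jar with a metal lid, 68 mm across, 90 mm high; stands beyond the station; origin at the middle of its underside. Leave alone.
- slim_cylinder: Bystander: slim plain steel cylinder 30 mm across and 110 mm tall, standing on end beyond the clamp side of the station (not the one to seat); origin at the middle of its underside. Leave alone.
- union_nut: Bystander: brass ring nut 40 mm across, 16 mm high, lying on the table between robot and station; origin at the middle of its underside. Leave alone.
- spanner: Bystander: steel spanner 160 mm long lying on the table to the robot's left; origin at the middle of its underside. Leave alone.
- jar_b: Bystander: glass jar, 84 mm across, 130 mm high, on the left; origin at the middle of its underside. Leave alone.
- vial: Bystander: small amber vial 28 mm across, 60 mm high, on the right; origin at the middle of its underside. Leave alone.
- jar_c: Bystander: glass jar, 80 mm across, 120 mm high, on the right; origin at the middle of its underside. Leave alone.
Things that resemble listed ones, but are neither listed nor needed, are in the scene too. What is shaped like the cylinder but green or purple is not meant.

How it is judged:
By the outcome, as a careful person would: the job done as asked, in the order asked, and still so for the second after the job is handed in, with the robot touching nothing.
It also fails if it takes over 62 s, if anything falls off the work surface, if the arm or the gripper's body presses on something with over 40 N, if the wrist force passes 120 N, or if a joint passes its speed limit or range.

## Working session

There is one attempt and no reset: what is moved stays moved. The work goes in short steps, Python scripts to look and compute and a shell command to move; the robot and the scene stay as the last step left them, time stands still between calls to the robot, and variables do not carry over. Pictures are saved under pics/ and viewed, about 8 in all and at most 12, crops included, and the job is handed in when it is done.

```bash
mkdir -p pics
cat > h.py <<'E'
import numpy as np, cv2
from scipy.spatial.transform import Rotation as R
from workcell import monitor, cams, order
def shot(name, fn=None):
    o=monitor.get_obs(); c=cams.camera(name); c['o']=o
    if fn: cv2.imwrite('pics/'+fn, c['img'][:,:,::-1])
    np.savez('pics/'+name+'_last.npz', **{k:v for k,v in c.items() if k!='o'}, ee=o['ee_pos'], rot=o['tcp_rot'])
    return c
def pts(c, uv):
    """depth back-projection of pixels (N,2) to world (fixed cams)"""
    uv=np.asarray(uv,float).reshape(-1,2); K=np.array([[c['fx'],0,c['cx']],[0,c['fy'],c['cy']],[0,0,1]],float)
    n=cv2.undistortPoints(uv.reshape(-1,1,2),K,np.asarray(c['distortion'],float)).reshape(-1,2)
    d=c['depth'][uv[:,1].astype(int),uv[:,0].astype(int)]
    P=np.c_[n*d[:,None],d]
    Rm=cv2.Rodrigues(np.asarray(c['rvec'],float))[0]; return (P-np.ravel(c['tvec']))@Rm
E
python3 - <<'E'
from h import *
o=monitor.get_obs(); print({k:np.round(v,4) for k,v in o.items()})
a=shot('scene','s0.png'); b=shot('top','t0.png')
cv2.imwrite('pics/st0.png', cv2.resize(np.vstack([a['img'],b['img']])[:,:,::-1],None,fx=.714,fy=.714))
for c in (a,b): print(c['fx'],c['rvec'],c['tvec'], c['distortion'])
E
```

```text
{'time': np.float64(0.0), 'q': array([-6.44007e+01,  5.01020e+00,  1.00340e+01,  9.51008e+01,
        8.00000e-04,  9.00002e+01]), 'qd': array([-0.002 ,  0.074 , -0.0555, -0.0688, -0.0407, -0.0172]), 'joint_efforts': array([-1.00000e-04, -5.20381e+01,  4.64808e+01,  1.62000e-02,
       -0.00000e+00,  0.00000e+00]), 'ee_pos': array([ 0.2375, -0.4958,  0.2171]), 'tcp_rot': array([-1.79923e+02, -8.00000e-04,  2.55991e+01]), 'wrist_force': array([ 0.2679, -0.0802, -0.1978]), 'torque': array([0.0098, 0.0153, 0.0428]), 'opening': np.float64(0.0854)}
457.60210694208143 [ 2.0195158   1.41808145 -0.58813736] [-0.14471384 -0.34087221  1.6326942 ] [-0.12926472  0.          0.          0.          0.        ]
420.068653621525 [ 2.11383944 -2.14574456  0.16737329] [-0.02443416  0.58054432  1.04669952] [0.02791966 0.         0.         0.         0.        ]
```

View pics/s0.png

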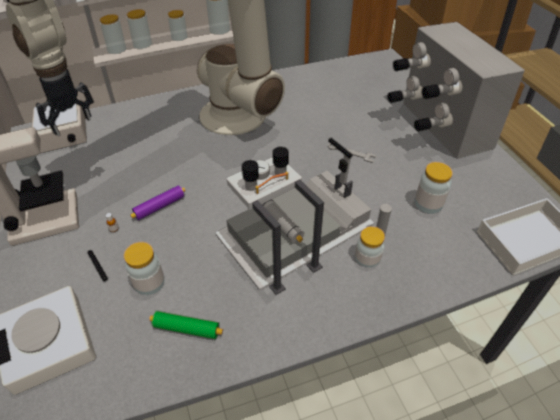

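View pics/t0.png

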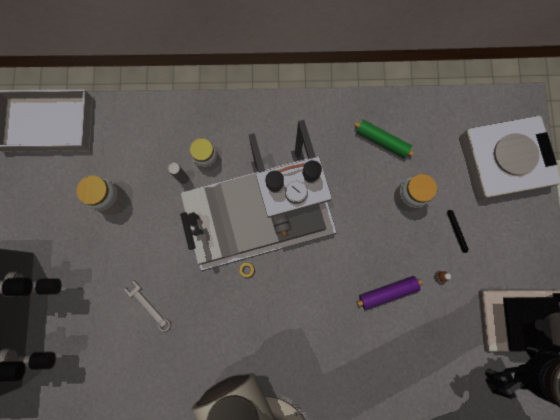

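Scene view: the steel cylinder lies under the white manifold at about (287,222), and the clamp is upright at (345,175). Top view: its near end shows at (283,228), the vee runs near (222,220), and the clamp handle is at (188,230). Things that could be mistaken for it: the green cylinder at top (384,139), the purple one at (390,292), and the standing slim cylinder at (176,172). I pick the steel one under the bar.

```bash
cat > m.py <<'E'
from h import *
P=[];C=[]
for n in ('scene','top'):
    c=dict(np.load(f'pics/{n}_last.npz')); v,u=np.nonzero(c['depth']>0)
    p=pts(c,np.c_[u,v]); P.append(p); C.append(c['img'][v,u])
    near=(p[:,0]>.25)&(p[:,0]<.75)&(abs(p[:,1])<.35)
    print(n,'table z',np.median(p[near&(abs(p[:,2])<.02),2]))
    k=near&(abs(p[:,2]-.055)<.008); print(' deck n',k.sum(),'z',np.median(p[k,2]))
    # raster 1 mm
P=np.vstack(P);C=np.vstack(C)
k=(P[:,0]>.25)&(P[:,0]<.75)&(P[:,1]>-.35)&(P[:,1]<.3)
P,C=P[k],C[k]; np.savez('pics/cloud.npz',P=P,C=C)
k=(abs(P[:,2]-.055)<.004)
g=np.zeros((500,650),np.uint8)
ij=lambda p:np.c_[(0.3-p[:,1])*1000,(0.75-p[:,0])*1000].astype(int)
q=ij(P[k]); g[q[:,1],q[:,0]]=255
g=cv2.morphologyEx(g,cv2.MORPH_CLOSE,np.ones((7,7)));g=cv2.morphologyEx(g,cv2.MORPH_OPEN,np.ones((9,9)))
n,l,s,_=cv2.connectedComponentsWithStats(g); print(s[s[:,4]>800])
o=np.argsort(P[:,2]);im=np.zeros((500,650,3),np.uint8);q=ij(P[o]);im[q[:,1],q[:,0]]=C[o][:,::-1]
im=cv2.dilate(im,np.ones((2,2)))
ct,_=cv2.findContours(g,0,1); cv2.drawContours(im,ct,-1,(0,0,255),1)
cv2.imwrite('pics/map.png',im)
E
python3 m.py
```

```text
scene table z 3.669434760148031e-05
 deck n 4681 z 0.05450712908737436
top table z -0.0011216998604524607
 deck n 5729 z 0.05362487175725468
[[     0      0    650    500 278614]
 [   364     30     99    206  12939]
 [   191     46    179    224  21710]
 [    89    103    110    196  11737]]
```

View pics/map.png

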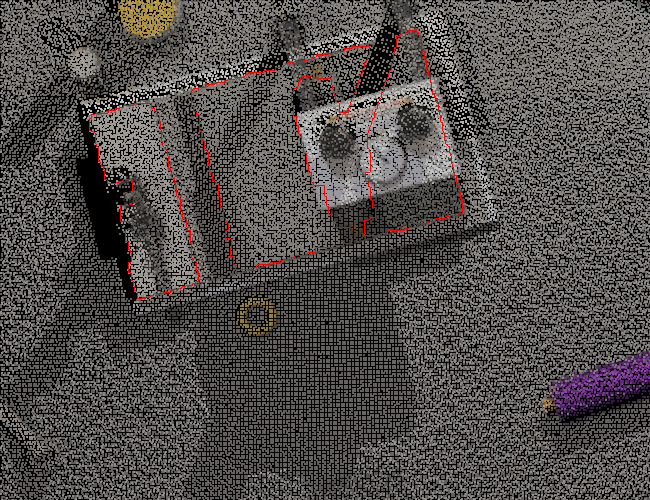

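The height map shows the deck (left edge running from (190,92) to (232,270)), the vee gap, the block, and the cylinder's near end at about (355,225). Next I fit the poses.

```bash
cat > m2.py <<'E'
from h import *
d=np.load('pics/cloud.npz');P,C=d['P'],d['C']
k=(abs(P[:,2]-.0545)<.004)&(P[:,0]>.44)&(P[:,0]<.73)&(P[:,1]<.22)&(P[:,1]>-.18)
g=np.zeros((500,650),np.uint8);q=np.c_[(0.3-P[k,1])*1000,(0.75-P[k,0])*1000].astype(int);g[q[:,1],q[:,0]]=255
g=cv2.morphologyEx(g,cv2.MORPH_CLOSE,np.ones((7,7)));g=cv2.morphologyEx(g,cv2.MORPH_OPEN,np.ones((9,9)))
v,u=np.nonzero(g);r=cv2.minAreaRect(np.c_[u,v].astype(np.float32));print('rect',r,'expect 190x340')
W=np.c_[.75-v/1000-.0005,.3-u/1000-.0005]
# yaw: from vee's edges (x-dir)
best=None
box=cv2.boxPoints(r);B=np.c_[.75-box[:,1]/1000,.3-box[:,0]/1000];c=B.mean(0)
ang=[np.degrees(np.arctan2(*(B[(i+1)%4]-B[i])[::-1])) for i in range(4)];yaw=[a for a in ang if abs(a)<45][0]
t=np.radians(yaw);ex=np.array([np.cos(t),np.sin(t)]);ey=np.array([-np.sin(t),np.cos(t)])
o=c+ey*.085   # rect centre y = (-255+85)/2=-85
S=(W-o)@np.c_[ex,ey]
# vee edges and end edges, as lines
def line(sel,ax):
    a=np.polyfit(sel[:,1-ax],sel[:,ax],1);return a
def edge(ax,lo,hi,rng,mx):
    out=[]
    for s in np.arange(rng[0],rng[1],.002):
        w=S[(abs(S[:,1-ax]-s)<.001)&(S[:,ax]>lo)&(S[:,ax]<hi),ax]
        if len(w)>5: out.append((s,w.max() if mx else w.min()))
    out=np.array(out)
    med=np.median(out[:,1]);out=out[abs(out[:,1]-med)<.006];a=np.polyfit(out[:,0],out[:,1],1);return np.degrees(np.arctan(a[0])),a[1],len(out)
print('yaw0',yaw,'origin0',o)
print('deck-vee edge (-.022)',edge(1,-.1,-.005,(-.085,.085),True))
print('block-vee edge (.022)',edge(1,.005,.05,(-.085,.085),False))
print('near deck edge x(-.095)',edge(0,-.12,0,(-.1,-.03),False))
print('far edge x(.095)',edge(0,.05,.12,(-.1,-.03),True))
print('deck far y(-.255)',edge(1,-.28,-.2,(-.08,.08),False))
S3=np.c_[(P[:,:2]-o)@np.c_[ex,ey],P[:,2]]
k=(S3[:,2]>.064)&(S3[:,2]<.105)&(S3[:,0]>-.11)&(S3[:,0]<.1)&(S3[:,1]>-.22)&(S3[:,1]<-.05)
Q=S3[k];print('cyl pts',len(Q));
for x in np.arange(-.11,.1,.01):
    w=Q[(Q[:,0]>=x)&(Q[:,0]<x+.01)]
    if len(w)>2: print(round(x,3),len(w),'y',w[:,1].min().round(4),w[:,1].max().round(4),'z',w[:,2].min().round(3),w[:,2].max().round(4),'y@top',np.median(w[w[:,2]>w[:,2].max()-.003,1]).round(4))
k=(S3[:,2]>.15)&(S3[:,1]>-.05)&(S3[:,1]<.1)&(abs(S3[:,0])<.1)
H=S3[k];h=H[H[:,0]<-.015];print('handle pts',len(h),'mean',h.mean(0),'min',h.min(0),'max',h.max(0))
E
python3 m2.py
```

```text
rect ((276.25006103515625, 164.25), (193.00770568847656, 344.7366027832031), 75.25643920898438) expect 190x340
yaw0 14.743559 origin0 [0.5641181  0.10595129]
deck-vee edge (-.022) (np.float64(0.05112576653309582), np.float64(-0.019468835490151198), 85)
block-vee edge (.022) (np.float64(0.07737053680801691), np.float64(0.017362492383715566), 85)
near deck edge x(-.095) (np.float64(0.6003842723504158), np.float64(-0.09405260511680914), 35)
far edge x(.095) (np.float64(-0.05555209792071443), np.float64(0.09362880708180468), 35)
deck far y(-.255) (np.float64(-0.06034161377487352), np.float64(-0.25575392884225423), 80)
cyl pts 968
-0.09 21 y -0.1524 -0.1398 z 0.071 0.0836 y@top -0.1464
-0.08 63 y -0.1654 -0.1263 z 0.065 0.0962 y@top -0.1439
-0.07 68 y -0.1649 -0.1259 z 0.074 0.0984 y@top -0.1473
-0.06 90 y -0.1656 -0.1262 z 0.075 0.0965 y@top -0.1465
-0.05 100 y -0.1649 -0.1258 z 0.074 0.0962 y@top -0.1469
-0.04 62 y -0.1645 -0.126 z 0.077 0.0983 y@top -0.1494
-0.03 36 y -0.1627 -0.1317 z 0.085 0.0969 y@top -0.1493
-0.02 37 y -0.1643 -0.1327 z 0.085 0.0978 y@top -0.1482
-0.01 34 y -0.1627 -0.1306 z 0.085 0.0984 y@top -0.1484
-0.0 41 y -0.1625 -0.1316 z 0.086 0.0963 y@top -0.1472
0.01 36 y -0.1631 -0.1303 z 0.083 0.0975 y@top -0.1473
0.02 47 y -0.1657 -0.1307 z 0.072 0.0977 y@top -0.1465
0.03 51 y -0.1675 -0.1308 z 0.068 0.0962 y@top -0.1472
0.04 53 y -0.1663 -0.129 z 0.07 0.0978 y@top -0.1492
0.05 60 y -0.1666 -0.1309 z 0.071 0.0987 y@top -0.1469
0.06 56 y -0.1665 -0.129 z 0.07 0.0966 y@top -0.1478
0.07 91 y -0.1663 -0.1272 z 0.066 0.0959 y@top -0.148
0.08 22 y -0.1545 -0.1399 z 0.069 0.084 y@top -0.1478
handle pts 301 mean [-0.04442354  0.06353688  0.19594454] min [-0.07536691  0.05588035  0.18680552] max [-0.01508539  0.07328471  0.20252519]
```

Everything matches the stated sizes: the rectangle is 193x345 mm, the edges are parallel, and the cylinder spans x -78..72 with its axis at y=-146 and top at z≈96. Station yaw is about 14.75°, and the clamp is at about 1.62 rad. Next: one close crop to confirm the choice, then tool-frame deltas.

```bash
cat > d.py <<'E'
from h import *
import sys
yaw=14.78; o=np.array([.5643,.1050]); t=np.radians(yaw)
B=np.array([[np.cos(t),-np.sin(t),0],[np.sin(t),np.cos(t),0],[0,0,1]])
def st2w(p): return B@np.array(p,float)+np.r_[o,0]
def w2st(p): return B.T@(np.array(p,float)-np.r_[o,0])
def tool(lean): return R.from_euler('xyz',[180,-lean,yaw],degrees=True)
def delta(p,lean):
    s=monitor.get_obs(); r=R.from_euler('xyz',s['tcp_rot'],degrees=True)
    print('t',round(s['time'],2),'st',w2st(s['ee_pos']).round(4),'rot',s['tcp_rot'].round(1),'open',round(s['opening'],4),'F',(B.T@s['wrist_force']).round(1))
    print(' d tool',(r.inv().apply(st2w(p)-s['ee_pos'])).round(4),'rotvec',(r.inv()*tool(lean)).as_rotvec(degrees=True).round(2),
      ' d in target axes',tool(lean).inv().apply(st2w(p)-s['ee_pos']).round(4))
if __name__=='__main__': a=[float(x) for x in sys.argv[1:]]; delta(a[:3],a[3])
E
python3 d.py -.122 -.146 .182 45
python3 - <<'E'
from h import *
im=cv2.imread('pics/s0.png')[150:280,210:400]; cv2.imwrite('pics/c0.png',cv2.resize(im,None,fx=4,fy=4,interpolation=cv2.INTER_CUBIC))
c=shot('wrist'); print(np.round(c['tool_from_camera'],3))
E
```

```text
t 0.1 st [-0.4692 -0.4976  0.2172] rot [-179.9    0.    25.6] open 0.0852 F [ 0.4 -0.4  0.4]
 d tool [ 0.407  -0.2801  0.0355] rotvec [-4.31 44.87 10.23]  d in target axes [ 0.2207 -0.3516  0.2704]
[[-0.001 -0.954 -0.299  0.077]
 [ 1.    -0.001 -0.001  0.   ]
 [ 0.    -0.299  0.954 -0.156]
 [ 0.     0.     0.     1.   ]]
```

View pics/c0.png

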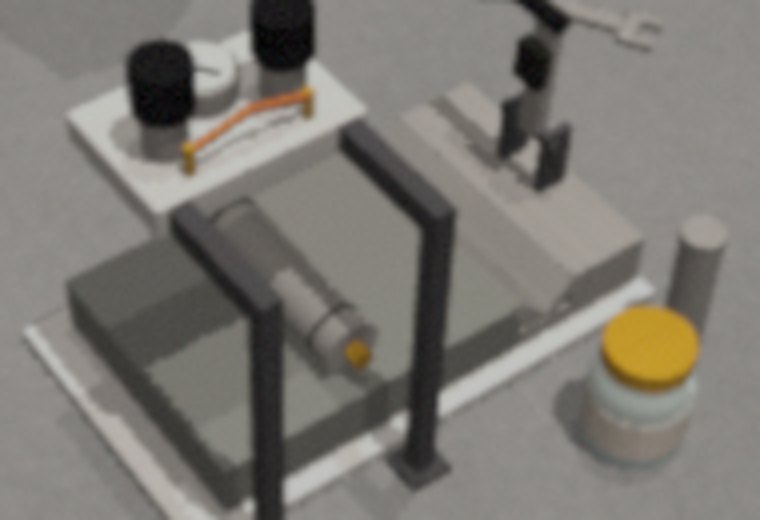

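The crop confirms it: the steel-grey cylinder under the bar has its brass fitting at crop (357,353), the jar stands clear, and the clamp is upright at (540,60). The wrist camera sticks out on tool +x, so I will flip the tool half a turn to keep it away from the manifold.

```bash
sed -i "s/\[180,-lean,yaw\]/[180,lean,yaw+180]/" d.py
python3 -m handwheel '[[0.015,-0.010,-0.003,0,0,3],[0.030,-0.021,-0.004,0,0,0],[0.030,-0.021,-0.004,0,0,0],[0.030,-0.021,-0.004,0,0,0],[0.030,-0.021,-0.004,0,0,0],[0.030,-0.021,-0.004,0,0,0],[0.030,-0.021,0,0,0,0],[0.015,-0.010,0,0,0,0]]' 0.6
for i in 1 2 3; do python3 -m handwheel '[[0,0,0,0,0,7.1],[0,0,0,0,0,7.1],[0,0,0,0,0,7.1],[0,0,0,0,0,7.1],[0,0,0,0,0,7.1],[0,0,0,0,0,7.1],[0,0,0,0,0,7.1],[0,0,0,0,0,7.1]]'; done
python3 d.py -.122 -.146 .182 45; python3 -c "
from h import *;print(monitor.get_obs()['q'].round(1))"
```

```text
time: 0.82
ee_pos: [0.3759, -0.2772, 0.2411]
tcp_rot: [-180.0, -0.0, 22.7]
wrist_force: [0.2, -0.3, -0.2]
opening: 0.0685
time: 1.48
ee_pos: [0.3745, -0.2799, 0.2406]
tcp_rot: [-180.0, 0.0, -34.6]
wrist_force: [-0.2, -0.5, 1.2]
opening: 0.0682
time: 2.15
ee_pos: [0.176, -0.4073, 0.241]
tcp_rot: [-170.4, 4.3, -73.0]
wrist_force: [-0.1, -0.3, -0.9]
opening: 0.0682
time: 2.82
ee_pos: [-0.0661, -0.3886, 0.2426]
tcp_rot: [-166.0, 16.0, -110.1]
wrist_force: [-0.5, -0.8, 0.7]
opening: 0.0684
t 2.82 st [-0.7355 -0.3165  0.2426] rot [-166.    16.  -110.1] open 0.0684 F [-0.7 -0.6  0.7]
 d tool [-0.4553 -0.347   0.2854] rotvec [ 15.34 -20.56  50.46]  d in target axes [-0.391   0.1705  0.4767]
[-110.2   -0.9    3.9  110.8   14.   179.9]
```

Joint 6 turned the opposite way from what I assumed and ran into its limit at 180°, so the tool slid off in free air with no contact. I'll level it and turn the other way.

```bash
python3 - <<'E'
from h import *
s=monitor.get_obs(); r=R.from_euler('xyz',s['tcp_rot'],degrees=True)
t=R.from_euler('xyz',[180,0,-50],degrees=True)
print((r.inv()*t).as_rotvec(degrees=True)); print(t.inv().apply(np.array([.36,-.28,.26])-s['ee_pos']), r.inv().apply([0,0,1]))
E
cat > /dev/null; ls -la pics | head -3
```

```text
[-20.96358795   7.12468184 -61.3586706 ]
[ 0.19070112 -0.39625917 -0.01738748] [-0.27482022 -0.2321139  -0.93305787]
total 8808
drwxr-xr-x 2 agent agent    4096 Dec  5 12:29 .
drwxr-xr-x 3 agent agent    4096 Dec  5 12:30 ..
```

```bash
python3 -m handwheel '[[0,0,0,-2.3,0.8,-6.7],[0,0,0,-2.3,0.8,-6.7],[0,0,0,-2.3,0.8,-6.7],[0,0,0,-2.3,0.8,-6.7],[0,0,0,-2.3,0.8,-6.7],[0,0,0,-2.3,0.8,-6.7],[0,0,0,-2.3,0.8,-6.7],[0,0,0,-2.3,0.8,-6.7]]'
python3 - <<'E'
from h import *
s=monitor.get_obs(); r=R.from_euler('xyz',s['tcp_rot'],degrees=True)
t=R.from_euler('xyz',[180,0,s['tcp_rot'][2]],degrees=True)
print(s['q'].round(1),(r.inv()*t).as_rotvec(degrees=True).round(2)); print(r.inv().apply(np.array([.36,-.28,.25])-s['ee_pos']).round(3))
E
```

```text
time: 3.48
ee_pos: [-0.0646, -0.3891, 0.2428]
tcp_rot: [-177.7, 0.9, -57.2]
wrist_force: [-0.3, -0.4, 0.6]
opening: 0.0684
[-100.2  -13.1   -4.2  101.1    1.   137. ] [-2.25  0.9  -0.02]
[ 0.138 -0.416  0.007]
```

```bash
python3 -m handwheel '[[0.007,-0.020,0,-2.25,0.9,0],[0.0125,-0.038,0,0,0,0],[0.0125,-0.038,0,0,0,0],[0.0125,-0.038,0,0,0,0],[0.0125,-0.038,0,0,0,0],[0.0125,-0.038,0,0,0,0],[0.0125,-0.038,0,0,0,0],[0.0125,-0.038,0,0,0,0]]'
python3 -m handwheel '[[0.0125,-0.038,0,0,0,0],[0.0125,-0.038,0,0,0,0],[0.007,-0.020,0,0,0,0],[0,0,0,0,0,-7],[0,0,0,0,0,-7],[0,0,0,0,0,-7],[0,0,0,0,0,-7],[0,0,0,0,0,-7]]'
for i in 1 2 ; do python3 -m handwheel '[[0,0,0,0,0,-7.1],[0,0,0,0,0,-7.1],[0,0,0,0,0,-7.1],[0,0,0,0,0,-7.1],[0,0,0,0,0,-7.1],[0,0,0,0,0,-7.1],[0,0,0,0,0,-7.1],[0,0,0,0,0,-7.1]]'; done
python3 -c "
from h import *;print(monitor.get_obs()['q'].round(1))"
```

```text
time: 4.15
ee_pos: [0.2186, -0.321, 0.2442]
tcp_rot: [-179.3, -0.0, -56.3]
wrist_force: [-0.1, -0.9, 0.0]
opening: 0.0685
time: 4.82
ee_pos: [0.2671, -0.3276, 0.2465]
tcp_rot: [-177.4, -1.7, -17.6]
wrist_force: [-0.4, -0.4, 0.2]
opening: 0.0682
time: 5.48
ee_pos: [0.267, -0.3276, 0.2465]
tcp_rot: [180.0, -3.1, 39.2]
wrist_force: [-0.6, 0.2, -0.1]
opening: 0.0682
time: 6.15
ee_pos: [0.267, -0.3276, 0.2465]
tcp_rot: [177.4, -1.7, 96.0]
wrist_force: [0.6, 0.3, -0.3]
opening: 0.0682
[-53.  -11.5  -2.5  99.1   3.1  31. ]
```

```bash
python3 -m handwheel '[[0,0,0,0,0,-7.1],[0,0,0,0,0,-7.1],[0,0,0,0,0,-7.1],[0,0,0,0,0,-7.1],[0,0,0,0,0,-7.1],[0,0,0,0,0,-7.1],[0,0,0,0,0,-7.1],[0,0,0,0,0,-7.1]]'
python3 -m handwheel '[[0,0,0,0,0,-7],[0,0,0,0,0,-7],[0,0,0,0,0,-7],[0,0,0,0,0,-7],[0,0,0,0,0,-7],[0,0,0,0,0,-6],[0,0,0,0,0,0],[0,0,0,0,0,0]]'
python3 d.py -.122 -.146 .22 0;python3 d.py -.122 -.146 .182 45
```

```text
time: 6.82
ee_pos: [0.267, -0.3276, 0.2465]
tcp_rot: [177.2, 1.3, 152.8]
wrist_force: [-0.5, -0.6, -0.1]
opening: 0.0681
time: 7.48
ee_pos: [0.2672, -0.3276, 0.2465]
tcp_rot: [178.7, 2.8, -166.8]
wrist_force: [-0.1, 0.3, 0.5]
opening: 0.0685
t 7.48 st [-0.3976 -0.3425  0.2465] rot [ 178.7    2.8 -166.8] open 0.0685 F [-0.   0.3  0.5]
 d tool [-0.2686  0.2029  0.0445] rotvec [ 1.28  2.85 -1.52]  d in target axes [-0.2756  0.1965  0.0265]
t 7.48 st [-0.3976 -0.3425  0.2465] rot [ 178.7    2.8 -166.8] open 0.0685 F [-0.   0.3  0.5]
 d tool [-0.2667  0.2021  0.0825] rotvec [  0.61 -42.15  -1.94]  d in target axes [-0.1493  0.1965  0.2405]
```

```bash
python3 -m handwheel '[[0,0,0,0.1,-5.27,-0.24],[0,0,0,0.1,-5.27,-0.24],[0,0,0,0.1,-5.27,-0.24],[0,0,0,0.1,-5.27,-0.24],[0,0,0,0.1,-5.27,-0.24],[0,0,0,0.1,-5.27,-0.24],[0,0,0,0.1,-5.27,-0.24],[0,0,0,0.1,-5.27,-0.24]]'
python3 -m handwheel '[[-0.016,0.021,0.026,0,0,0],[-0.016,0.021,0.026,0,0,0],[-0.016,0.021,0.026,0,0,0],[-0.016,0.021,0.026,0,0,0],[-0.016,0.021,0.026,0,0,0],[-0.016,0.021,0.026,0,0,0],[-0.016,0.021,0.026,0,0,0],[-0.016,0.021,0.026,0,0,0]]'
python3 d.py -.122 -.146 .182 45;python3 -c "
from h import *;print(monitor.get_obs()['q'].round(1))"
```

```text
time: 8.15
ee_pos: [0.2672, -0.3279, 0.2474]
tcp_rot: [-179.8, 45.3, -165.2]
wrist_force: [-0.1, -0.7, -0.7]
opening: 0.0685
time: 8.82
ee_pos: [0.4546, -0.1029, 0.19]
tcp_rot: [-179.9, 45.1, -165.3]
wrist_force: [0.4, -0.8, -0.7]
opening: 0.0686
t 8.82 st [-0.1591 -0.173   0.19  ] rot [-179.9   45.1 -165.3] open 0.0686 F [ 0.2 -0.8 -0.7]
 d tool [-0.0205  0.0271  0.0319] rotvec [-0.12  0.15 -0.03]  d in target axes [-0.0206  0.027   0.0319]
[-32.  -46.1 -42.6  58.9  31.  -36.8]
```

```bash
python3 -m handwheel '[[-0.0035,0.0045,0.0053,0,0,0],[-0.0035,0.0045,0.0053,0,0,0],[-0.0035,0.0045,0.0053,0,0,0],[-0.0035,0.0045,0.0053,0,0,0],[-0.0035,0.0045,0.0053,0,0,0],[-0.0031,0.0046,0.0053,0,0,0],[0,0,0,0,0,0],[0,0,0,0,0,0]]'
python3 d.py -.022 -.146 .084 45
python3 - <<'E'
from h import *
c=shot('wrist','w1.png')
E
```

```text
time: 9.48
ee_pos: [0.4827, -0.0682, 0.1813]
tcp_rot: [-179.8, 45.0, -164.9]
wrist_force: [0.2, -0.5, 1.0]
opening: 0.0684
t 9.48 st [-0.1231 -0.1466  0.1813] rot [-179.8   45.  -164.9] open 0.0684 F [ 0.1 -0.5  1. ]
 d tool [-0.0027  0.0006  0.1403] rotvec [0.01 0.   0.19]  d in target axes [-0.0027  0.0006  0.1403]
```

View pics/w1.png

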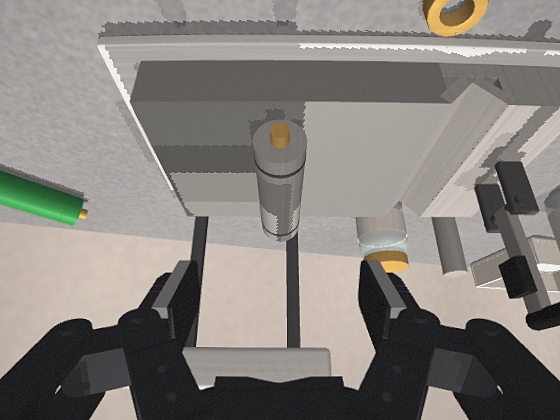

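Upside-down wrist view: the steel cylinder (axis at column ≈279) is centred between the jaws (inner faces at about 195 and 365). The bar is well clear at (260,365). Now I go in.

```bash
python3 -m handwheel '[[0,0,0.010,0,0,0],[0,0,0.015,0,0,0],[0,0,0.015,0,0,0],[-0.001,0,0.015,0,0,0],[-0.001,0,0.015,0,0,0],[-0.001,0,0.015,0,0,0],[0,0,0.015,0,0,0],[0,0,0.010,0,0,0]]'
python3 d.py -.022 -.146 .084 45
python3 -m handwheel '[[0,0,0.004,0,0,0],[0,0,0.004,0,0,0],[0,0,0.004,0,0,0],[0,0,0.004,0,0,0],[0,0,0.004,0,0,0],[0,0,0.004,0,0,0],[0,0,0.004,0,0,0],[0,0,0.002,0,0,0]]'
python3 d.py -.022 -.146 .084 45
python3 - <<'E'
from h import *
a=shot('wrist','w2.png'); b=shot('scene','s2.png')
cv2.imwrite('pics/v2.png',np.hstack([cv2.resize(a['img'],(400,300)),cv2.resize(b['img'][130:290,200:413],(400,300),interpolation=cv2.INTER_CUBIC)])[:,:,::-1])
E
```

```text
time: 10.2
ee_pos: [0.5603, -0.0485, 0.1048]
tcp_rot: [-179.8, 45.0, -165.0]
wrist_force: [0.5, 0.2, 0.4]
opening: 0.0683
t 10.2 st [-0.043  -0.1474  0.1048] rot [-179.8   45.  -165. ] open 0.0683 F [0.5 0.1 0.4]
 d tool [-0.0001  0.0014  0.0296] rotvec [-0.04 -0.03  0.15]  d in target axes [-0.0001  0.0014  0.0296]
time: 10.87
ee_pos: [0.5808, -0.0427, 0.0844]
tcp_rot: [-179.8, 45.0, -164.9]
wrist_force: [-0.2, -0.5, 0.7]
opening: 0.0681
t 10.87 st [-0.0218 -0.147   0.0844] rot [-179.8   45.  -164.9] open 0.0681 F [-0.3 -0.4  0.7]
 d tool [0.0004 0.001  0.0001] rotvec [-0.02  0.01  0.22]  d in target axes [0.0004 0.001  0.0001]
```

View pics/v2.png

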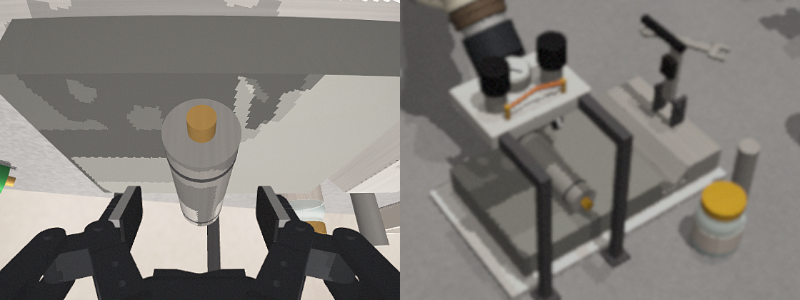

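The cylinder sits between the fingers, touching neither, and the tool is clear of the manifold. Now I roll it, slowly at first.

```bash
python3 -m handwheel '[[0,0.002,0,0,0,0],[0,0.002,0,0,0,0],[0,0.002,0,0,0,0],[0,0.002,0,0,0,0],[0,0.002,0,0,0,0],[0,0.002,0,0,0,0],[0,0.002,0,0,0,0],[0,0.002,0,0,0,0]]'
for i in 1 2; do python3 -m handwheel '[[0,0.003,0,0,0,0],[0,0.0035,0,0,0,0],[0,0.0035,0,0,0,0],[0,0.0035,0,0,0,0],[0,0.0035,0,0,0,0],[0,0.0035,0,0,0,0],[0,0.0035,0,0,0,0],[0,0.0035,0,0,0,0]]'; done
python3 d.py -.022 -.004 .084 45
cat > cyl.py <<'E'
from d import *
def cyl(fn=None):
    c=shot('top',fn); v,u=np.nonzero(c['depth']>0); P=pts(c,np.c_[u,v]); S=(P-np.r_[o,0])@B
    k=(S[:,2]>.06)&(S[:,2]<.105)&(S[:,0]>-.1)&(S[:,0]<.09)&(S[:,1]>-.25)&(S[:,1]<.05); Q=S[k]
    for a,b in ((-.095,-.08),(-.08,-.06),(-.06,-.04),(.03,.05),(.05,.07),(.072,.09)):
        w=Q[(Q[:,0]>a)&(Q[:,0]<b)]
        if len(w)>5: print(a,len(w),'y',w[:,1].min().round(3),w[:,1].max().round(3),'ztop',w[:,2].max().round(3))
    return c
if __name__=='__main__': cyl('t_%d.png'%(monitor.get_obs()['time']*100))
E
python3 cyl.py
```

```text
time: 11.63
ee_pos: [0.5764, -0.0271, 0.0847]
tcp_rot: [-179.7, 45.0, -164.9]
wrist_force: [1.1, -0.4, -0.1]
opening: 0.0683
time: 12.3
ee_pos: [0.5697, -0.0005, 0.0855]
tcp_rot: [-179.7, 45.1, -164.9]
wrist_force: [-4.0, -1.1, 5.4]
opening: 0.0682
time: 12.97
ee_pos: [0.562, 0.0263, 0.0841]
tcp_rot: [-179.8, 45.0, -164.9]
wrist_force: [0.1, 0.9, -0.1]
opening: 0.0684
t 12.97 st [-0.0223 -0.0755  0.0841] rot [-179.8   45.  -164.9] open 0.0684 F [ 0.3  0.9 -0.1]
 d tool [-0.0004  0.0715  0.0003] rotvec [-0.01 -0.01  0.22]  d in target axes [-0.0001  0.0715  0.0003]
-0.095 16 y -0.128 -0.116 ztop 0.082
-0.08 12 y -0.232 -0.118 ztop 0.093
-0.06 62 y -0.143 -0.04 ztop 0.099
0.03 41 y -0.115 -0.103 ztop 0.097
0.05 42 y -0.116 -0.102 ztop 0.094
```

Run:
```python
from h import *
a=shot('wrist','w3.png'); b=shot('scene','s3.png'); c=cv2.imread('pics/t_1296.png')
import glob
f=sorted(glob.glob('pics/t_*.png'))[-1]; c=cv2.imread(f)[:,:,::-1]
z=lambda i:cv2.resize(i,(400,300),interpolation=cv2.INTER_CUBIC)
cv2.imwrite('pics/v3.png',np.vstack([np.hstack([z(a['img']),z(b['img'][130:290,200:413])]),np.hstack([z(c[140:280,170:357]),z(a['img'])])])[:,:,::-1])
```

```text
(no output)
```

View pics/v3.png

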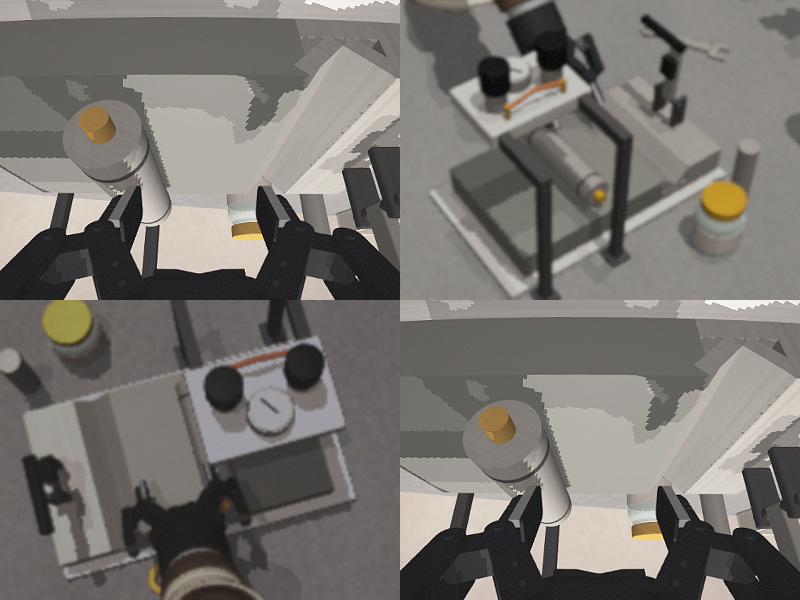

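The cylinder has yawed about 15–20°: its near end lags at wrist (95,125), with the body touching the trailing pad. It is still on the deck and well inside the cage. I'll narrow the jaws in steps so the parallel pads square it up without gripping.

```bash
python3 -m handwheel '[[0,0,-0.002,0,0,0],[0,0,-0.001,0,0,0],[0,0,0,0,0,0],[0,0,0,0,0,0],[0,0,0,0,0,0],[0,0,0,0,0,0],[0,0,0,0,0,0],[0,0,0,0,0,0]]' 0.35 20
python3 -m handwheel '[[0,0,0,0,0,0],[0,0,0,0,0,0],[0,0,0,0,0,0],[0,0,0,0,0,0],[0,0,0,0,0,0],[0,0,0,0,0,0],[0,0,0,0,0,0],[0,0,0,0,0,0]]' 0.05
python3 d.py -.022 -.004 .084 45
cat > w.py <<'E'
from d import *
# near-end: steel pts from wrist depth in station frame
c=shot('wrist','w_%d.png'%(monitor.get_obs()['time']*100)); s=c['o']
v,u=np.nonzero((c['depth']>.05)&(c['depth']<.5)); K=np.array([[c['fx'],0,c['cx']],[0,c['fy'],c['cy']],[0,0,1]],float)
n=cv2.undistortPoints(np.c_[u,v].astype(float).reshape(-1,1,2),K,np.array(c['distortion'],float)).reshape(-1,2); d=c['depth'][v,u]
T=c['tool_from_camera']; P=np.c_[n*d[:,None],d]@T[:3,:3].T+T[:3,3]
W=R.from_euler('xyz',s['tcp_rot'],degrees=True).apply(P)+s['ee_pos']; S=(W-np.r_[o,0])@B
print('deck z',np.median(S[(S[:,2]>.045)&(S[:,2]<.06),2]).round(4))
Q=S[(S[:,2]>.062)&(S[:,2]<.105)]; f=s and w2st(s['ee_pos'])
for a in np.arange(-.11,.09,.01):
    w=Q[(Q[:,0]>a)&(Q[:,0]<a+.01)&(abs(Q[:,1]-f[1])<.06)]
    if len(w)>15: print(a.round(3),len(w),'y',w[:,1].min().round(3),w[:,1].max().round(3),'z',w[:,2].min().round(3),w[:,2].max().round(3))
E
python3 w.py
```

```text
time: 13.78
ee_pos: [0.5602, 0.0253, 0.0866]
tcp_rot: [-179.7, 45.0, -164.9]
wrist_force: [1.0, 0.4, -0.2]
opening: 0.0575
time: 14.45
ee_pos: [0.5603, 0.0253, 0.0867]
tcp_rot: [-179.7, 45.0, -164.9]
wrist_force: [-0.4, -0.2, -0.1]
opening: 0.0447
t 14.45 st [-0.0242 -0.076   0.0867] rot [-179.7   45.  -164.9] open 0.0447 F [-0.5 -0.1 -0.1]
 d tool [0.     0.072  0.0034] rotvec [-0.03  0.03  0.22]  d in target axes [0.0003 0.072  0.0035]
deck z 0.0548
-0.09 1637 y -0.131 -0.116 z 0.068 0.083
-0.08 5368 y -0.136 -0.103 z 0.062 0.096
-0.07 1157 y -0.135 -0.103 z 0.067 0.096
-0.06 1462 y -0.136 -0.04 z 0.066 0.105
-0.05 1465 y -0.135 -0.04 z 0.069 0.105
-0.04 771 y -0.135 -0.053 z 0.068 0.105
-0.03 391 y -0.135 -0.103 z 0.068 0.095
-0.02 187 y -0.135 -0.103 z 0.069 0.095
-0.01 109 y -0.135 -0.103 z 0.069 0.095
-0.0 93 y -0.135 -0.103 z 0.069 0.094
0.01 82 y -0.135 -0.103 z 0.069 0.093
0.02 89 y -0.134 -0.103 z 0.069 0.091
0.03 84 y -0.108 -0.103 z 0.069 0.088
0.04 81 y -0.109 -0.103 z 0.07 0.089
0.05 101 y -0.111 -0.103 z 0.065 0.091
0.06 82 y -0.113 -0.103 z 0.071 0.092
0.07 44 y -0.114 -0.103 z 0.069 0.093
```

Run:
```python
from h import *
from d import B,o
for f in ('wrist_last',):
    c=dict(np.load('pics/wrist_last.npz'))
    v,u=np.nonzero((c['depth']>.03)&(c['depth']<.4)); K=np.array([[c['fx'],0,c['cx']],[0,c['fy'],c['cy']],[0,0,1]],float)
    n=cv2.undistortPoints(np.c_[u,v].astype(float).reshape(-1,1,2),K,np.array(c['distortion'],float)).reshape(-1,2); d=c['depth'][v,u]
    T=c['tool_from_camera']; P=np.c_[n*d[:,None],d]@T[:3,:3].T+T[:3,3]; I=c['img'][v,u].mean(1)
    S=(R.from_euler('xyz',c['rot'],degrees=True).apply(P)+c['ee']-np.r_[o,0])@B
    for lo,hi in ((-.07,-.055),(-.055,-.04),(-.04,-.03),(-.03,-.02),(-.02,.02),(.02,.03),(.03,.04),(.04,.055)):
        k=(P[:,1]>lo)&(P[:,1]<hi)&(abs(P[:,0])<.03)&(P[:,2]<.06)&(P[:,2]>-.1)
        if k.sum()>20:
            z=P[k,2]; print(lo,hi,k.sum(),'tool z max',np.percentile(z,[50,90,98]).round(3),'x',P[k,0].min().round(3),P[k,0].max().round(3),'st z min',S[k,2].min().round(3))
            h=np.histogram(z,bins=np.arange(-.1,.061,.01))[0]; print('   ',h)
im=cv2.imread('pics/'+sorted(__import__('os').listdir('pics'))[-1]) if 0 else None
c=dict(np.load('pics/wrist_last.npz')); cv2.imwrite('pics/v4.png',c['img'][:,:,::-1])
```

```text
-0.07 -0.055 1975 tool z max [-0.09  -0.035  0.004] x -0.03 0.03 st z min 0.089
    [996 524 223  13   0   0  45  62  35  29  22  21   5   0   0   0]
-0.055 -0.04 10305 tool z max [-0.074 -0.03  -0.006] x -0.028 0.03 st z min 0.093
    [1712 2058 3464 1342   77   67  570  383  317  213   84   18    0    0
    0    0]
-0.04 -0.03 3642 tool z max [-0.035 -0.006  0.045] x -0.015 0.03 st z min 0.054
    [   0    1  141 1172  165  130  493  610  424  199    4   44   84   69
   58   48]
-0.03 -0.02 6757 tool z max [-0.051  0.028  0.05 ] x -0.03 0.03 st z min 0.054
    [911 952 288 557 722 552 449 445 294 233 172 232 345 276 193 136]
-0.02 0.02 11700 tool z max [-0.09   0.04   0.056] x -0.016 0.03 st z min 0.054
    [5823 2304   61    0    0    0    0    0    0    0    0  584  946  788
  634  560]
0.02 0.03 5785 tool z max [-0.054  0.026  0.051] x -0.016 0.03 st z min 0.054
    [893 959 282 571 713 551 458 386  96   0   0 154 234 190 160 138]
0.03 0.04 2763 tool z max [-0.058  0.041  0.056] x -0.015 0.03 st z min 0.054
    [   0    0  128 1185  161  135  177  106    0    0    0  146  231  197
  161  136]
0.04 0.055 9927 tool z max [-0.075  0.021  0.05 ] x -0.016 0.03 st z min 0.054
    [1706 2091 3401 1402   74    0    0    0    0    0    0  212  336  281
  233  191]
```

View pics/v4.png

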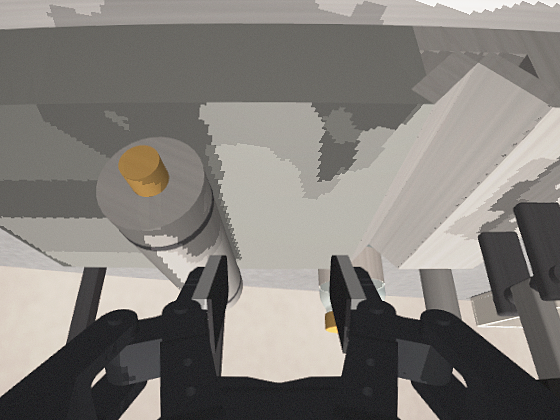

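What the depth shows: the fingertips end about 17 mm *behind* the TCP at this opening, so the trailing finger slid over the top of the cylinder. The cylinder is straight, with its axis at y≈-0.123. In this view it lies left of and under the left pad (160,190). I'll back off, re-centre and go in about 35 mm deeper.

```bash
python3 -m handwheel '[[0,0,-0.010,0,0,0],[0,0,-0.015,0,0,0],[0,0,-0.010,0,0,0],[0,-0.010,0,0,0,0],[0,-0.014,0,0,0,0],[0,-0.014,0,0,0,0],[0,-0.009,0,0,0,0],[0,0,0,0,0,0]]' 0.6
python3 w.py
python3 d.py .002 -.123 .060 45
```

```text
time: 15.17
ee_pos: [0.5487, -0.0278, 0.1115]
tcp_rot: [-179.7, 45.0, -165.0]
wrist_force: [0.0, 0.8, -0.8]
opening: 0.0687
deck z 0.0548
-0.09 989 y -0.131 -0.117 z 0.068 0.083
-0.08 4032 y -0.143 -0.104 z 0.062 0.096
-0.07 738 y -0.143 -0.104 z 0.08 0.096
-0.06 606 y -0.143 -0.103 z 0.077 0.096
-0.05 510 y -0.143 -0.104 z 0.079 0.095
-0.04 461 y -0.143 -0.104 z 0.079 0.095
-0.03 398 y -0.143 -0.104 z 0.08 0.096
-0.02 353 y -0.142 -0.104 z 0.08 0.095
-0.01 306 y -0.142 -0.104 z 0.08 0.095
-0.0 278 y -0.142 -0.104 z 0.08 0.095
0.01 247 y -0.142 -0.104 z 0.081 0.095
0.02 223 y -0.142 -0.104 z 0.081 0.095
0.03 200 y -0.142 -0.104 z 0.08 0.096
0.04 176 y -0.142 -0.104 z 0.08 0.095
0.05 172 y -0.142 -0.103 z 0.08 0.096
0.06 143 y -0.141 -0.104 z 0.082 0.095
0.07 60 y -0.141 -0.105 z 0.082 0.095
t 15.22 st [-0.049  -0.1237  0.1113] rot [-179.8   45.  -165. ] open 0.0687 F [ 0.3  0.1 -0.9]
 d tool [0.0001 0.0008 0.0723] rotvec [-0.08 -0.01  0.14]  d in target axes [0.0002 0.0007 0.0723]
```

```bash
cat > f.py <<'E'
from d import *
c=shot('wrist'); s=c['o']
v,u=np.nonzero((c['depth']>.03)&(c['depth']<.4)); K=np.array([[c['fx'],0,c['cx']],[0,c['fy'],c['cy']],[0,0,1]],float)
n=cv2.undistortPoints(np.c_[u,v].astype(float).reshape(-1,1,2),K,np.array(c['distortion'],float)).reshape(-1,2); d=c['depth'][v,u]
T=c['tool_from_camera']; P=np.c_[n*d[:,None],d]@T[:3,:3].T+T[:3,3]
S=(R.from_euler('xyz',s['tcp_rot'],degrees=True).apply(P)+s['ee_pos']-np.r_[o,0])@B
w=s['opening']/2
for sg in (-1,1):
    k=(sg*P[:,1]>w-.003)&(sg*P[:,1]<w+.012)&(P[:,0]>-.015)&(P[:,0]<.02)&(P[:,2]>-.06)&(S[:,2]>.058)
    if k.sum()>9: print('finger',sg,'n',k.sum(),'tool z max',P[k,2].max().round(4),'hist -.06..',np.histogram(P[k,2],bins=np.arange(-.06,.041,.01))[0],'x',P[k,0].min().round(3),P[k,0].max().round(3),'st z',S[k,2].min().round(3))
E
python3 f.py
python3 -m handwheel '[[0,0,0.006,0,0,0],[0,0,0.008,0,0,0],[0,0,0.008,0,0,0],[0,0,0.008,0,0,0],[0,0,0.008,0,0,0],[0,0,0.008,0,0,0],[0,0,0.006,0,0,0],[0,0,0,0,0,0]]'
python3 f.py
python3 d.py .002 -.123 .060 45
```

```text
finger -1 n 2873 tool z max -0.0188 hist -.06.. [926 862 683 398   4   0   0   0   0   0] x -0.012 0.012 st z 0.121
finger 1 n 2902 tool z max -0.0197 hist -.06.. [937 875 683 400   7   0   0   0   0   0] x -0.012 0.012 st z 0.121
time: 15.93
ee_pos: [0.584, -0.0166, 0.073]
tcp_rot: [-179.8, 44.9, -164.9]
wrist_force: [0.4, 0.2, 0.0]
opening: 0.0685
finger -1 n 2875 tool z max -0.0193 hist -.06.. [930 856 689 395   5   0   0   0   0   0] x -0.013 0.012 st z 0.082
finger 1 n 2902 tool z max -0.0194 hist -.06.. [945 861 689 402   5   0   0   0   0   0] x -0.012 0.011 st z 0.082
t 15.98 st [-0.0121 -0.1227  0.0736] rot [-179.8   44.9 -164.9] open 0.0685 F [ 0.1  1.  -0. ]
 d tool [-0.0004 -0.0003  0.0196] rotvec [ 0.02 -0.07  0.21]  d in target axes [-0.0004 -0.0003  0.0196]
```

Confirmed: the tips end at tool z = -19 mm and their lowest point is now at z=82 mm. Another 28 mm brings the tips to about 62 mm, just above the deck.

```bash
python3 -m handwheel '[[0,0,0.003,0,0,0],[0,0,0.004,0,0,0],[0,0,0.004,0,0,0],[0,0,0.004,0,0,0],[0,0,0.004,0,0,0],[0,0,0.004,0,0,0],[0,0,0.004,0,0,0],[0,0,0.001,0,0,0]]'
python3 f.py
python3 d.py .008 -.005 .0536 45
python3 -m handwheel '[[0,0.002,0,0,0,0],[0,0.002,0,0,0,0],[0,0.002,0,0,0,0],[0,0.002,0,0,0,0],[0,0.002,0,0,0,0],[0,0.002,0,0,0,0],[0,0.002,0,0,0,0],[0,0.002,0,0,0,0]]'
python3 -m handwheel '[[0,0.003,0,0,0,0],[0,0.003,0,0,0,0],[0,0.003,0,0,0,0],[0,0.003,0,0,0,0],[0,0.003,0,0,0,0],[0,0.003,0,0,0,0],[0,0.003,0,0,0,0],[0,0.003,0,0,0,0]]'
python3 w.py;python3 d.py .008 -.005 .0536 45
```

```text
time: 16.65
ee_pos: [0.6032, -0.0119, 0.0542]
tcp_rot: [-179.8, 45.0, -164.9]
wrist_force: [0.8, -0.3, -0.2]
opening: 0.0683
finger -1 n 2862 tool z max -0.0195 hist -.06.. [930 853 681 396   2   0   0   0   0   0] x -0.012 0.012 st z 0.064
finger 1 n 2873 tool z max -0.0192 hist -.06.. [942 853 673 398   7   0   0   0   0   0] x -0.012 0.012 st z 0.064
t 16.7 st [ 0.0078 -0.1229  0.0542] rot [-179.8   45.  -164.9] open 0.0683 F [-0.8  0.6 -0.5]
 d tool [-0.0002  0.1179  0.0006] rotvec [-0.01 -0.02  0.21]  d in target axes [0.0003 0.1179 0.0006]
time: 17.37
ee_pos: [0.599, 0.0036, 0.0551]
tcp_rot: [-179.7, 45.0, -164.9]
wrist_force: [0.3, 0.0, -0.2]
opening: 0.0683
time: 18.03
ee_pos: [0.5927, 0.0269, 0.0549]
tcp_rot: [-179.7, 45.0, -164.9]
wrist_force: [0.8, -1.2, 0.9]
opening: 0.0682
deck z 0.0548
-0.09 3788 y -0.105 -0.09 z 0.067 0.083
-0.08 14351 y -0.118 -0.077 z 0.062 0.095
-0.07 2343 y -0.119 -0.029 z 0.077 0.105
-0.06 4367 y -0.143 -0.023 z 0.075 0.105
-0.05 4900 y -0.143 -0.023 z 0.079 0.105
-0.04 2303 y -0.14 -0.031 z 0.077 0.097
-0.03 1906 y -0.131 -0.034 z 0.067 0.1
-0.02 1059 y -0.117 -0.035 z 0.064 0.099
-0.01 390 y -0.117 -0.048 z 0.066 0.095
-0.0 178 y -0.108 -0.077 z 0.078 0.095
0.01 154 y -0.109 -0.077 z 0.077 0.095
0.02 135 y -0.106 -0.077 z 0.078 0.095
0.03 112 y -0.108 -0.077 z 0.077 0.095
0.04 96 y -0.109 -0.077 z 0.079 0.095
0.05 116 y -0.11 -0.077 z 0.078 0.095
0.06 57 y -0.106 -0.078 z 0.083 0.095
0.07 29 y -0.102 -0.078 z 0.081 0.095
t 18.08 st [ 0.0076 -0.0824  0.0548] rot [-179.8   45.  -164.9] open 0.0682 F [ 0.4 -0.1 -0.3]
 d tool [0.0002 0.0774 0.0012] rotvec [-0.01  0.02  0.23]  d in target axes [0.0006 0.0774 0.0012]
```

The cylinder now rolls straight with the trailing pad (axis at y=-0.0975, square along its length). On to the vee.

```bash
for i in 1 2 3; do python3 -m handwheel '[[0,0.003,0,0,0,0],[0,0.003,0,0,0,0],[0,0.003,0,0,0,0],[0,0.003,0,0,0,0],[0,0.003,0,0,0,0],[0,0.003,0,0,0,0],[0,0.003,0,0,0,0],[0,0.003,0,0,0,0]]'; done
sed -i 's/S\[:,2\]>.062/S[:,2]>.056/' w.py
python3 w.py; python3 d.py .008 -.005 .0536 45
```

```text
time: 18.75
ee_pos: [0.5866, 0.0502, 0.0548]
tcp_rot: [-179.8, 45.0, -164.9]
wrist_force: [0.4, 0.5, -0.2]
opening: 0.0681
time: 19.42
ee_pos: [0.5804, 0.0733, 0.0547]
tcp_rot: [-179.7, 45.0, -164.9]
wrist_force: [1.2, -1.2, -0.5]
opening: 0.0685
time: 20.08
ee_pos: [0.5742, 0.0965, 0.0546]
tcp_rot: [-179.7, 45.0, -164.9]
wrist_force: [0.4, -0.3, 0.1]
opening: 0.0685
deck z 0.0548
-0.1 29 y -0.066 0.047 z 0.056 0.072
-0.09 3913 y -0.065 0.048 z 0.056 0.082
-0.08 16029 y -0.066 0.044 z 0.056 0.095
-0.07 2532 y -0.067 0.048 z 0.056 0.105
-0.06 4443 y -0.071 0.049 z 0.079 0.105
-0.05 4913 y -0.071 0.049 z 0.08 0.105
-0.04 2291 y -0.064 0.041 z 0.077 0.097
-0.03 1884 y -0.059 0.037 z 0.067 0.1
-0.02 1005 y -0.046 0.037 z 0.064 0.099
-0.01 378 y -0.045 0.024 z 0.065 0.095
-0.0 178 y -0.036 -0.006 z 0.08 0.095
0.01 156 y -0.036 -0.005 z 0.08 0.095
0.02 123 y -0.036 -0.006 z 0.08 0.095
0.03 111 y -0.035 -0.005 z 0.08 0.095
0.04 101 y -0.036 -0.005 z 0.08 0.095
0.05 106 y -0.036 -0.005 z 0.078 0.095
0.06 63 y -0.034 -0.005 z 0.08 0.095
0.07 19 y -0.031 -0.007 z 0.085 0.094
t 20.13 st [ 0.0074 -0.0104  0.0546] rot [-179.8   45.  -164.9] open 0.0682 F [-0.3 -0.3 -0.9]
 d tool [0.0002 0.0054 0.0011] rotvec [-0.01  0.02  0.23]  d in target axes [0.0003 0.0054 0.0011]
```

```bash
python3 -m handwheel '[[0,0.002,0,0,0,0],[0,0.0015,0,0,0,0],[0,0.0015,0,0,0,0],[0,0.0015,0,0,0,0],[0,0.001,0,0,0,0],[0,0,0,0,0,0],[0,0,0,0,0,0],[0,0,0,0,0,0]]'
python3 w.py; python3 d.py .008 -.005 .0536 45
```

```text
time: 20.8
ee_pos: [0.5724, 0.1034, 0.0546]
tcp_rot: [-179.7, 45.0, -164.9]
wrist_force: [-0.1, 0.1, -0.1]
opening: 0.0683
deck z 0.0549
-0.1 55 y -0.058 0.055 z 0.056 0.057
-0.09 3148 y -0.062 0.046 z 0.056 0.069
-0.08 10716 y -0.044 0.055 z 0.056 0.082
-0.07 2895 y -0.063 0.056 z 0.056 0.105
-0.06 4817 y -0.064 0.056 z 0.056 0.105
-0.05 5200 y -0.064 0.056 z 0.067 0.105
-0.04 2787 y -0.052 0.049 z 0.067 0.097
-0.03 3883 y -0.052 0.056 z 0.056 0.1
-0.02 1752 y -0.052 0.053 z 0.056 0.098
-0.01 677 y -0.038 0.031 z 0.066 0.088
-0.0 286 y -0.018 0.017 z 0.07 0.081
0.01 338 y -0.019 0.056 z 0.056 0.081
0.02 213 y -0.018 0.052 z 0.056 0.081
0.03 185 y -0.019 0.017 z 0.067 0.081
0.04 163 y -0.018 0.016 z 0.07 0.081
0.05 160 y -0.02 0.019 z 0.066 0.081
0.06 107 y -0.017 0.016 z 0.071 0.081
0.07 51 y -0.018 0.017 z 0.07 0.081
t 20.85 st [ 0.0074 -0.0036  0.0547] rot [-179.7   45.  -164.9] open 0.0685 F [-0.4  0.2 -0.5]
 d tool [ 0.0004 -0.0014  0.0012] rotvec [-0.03  0.03  0.22]  d in target axes [ 0.0004 -0.0014  0.0012]
```

The cylinder dropped in by itself: its top is at z=81 mm along its whole length, it is centred in y, and the pads are 10+ mm clear with zero force. I withdraw straight back along the tool axis and then measure the handle.

```bash
python3 -m handwheel '[[0,0,-0.008,0,0,0],[0,0,-0.015,0,0,0],[0,0,-0.020,0,0,0],[0,0,-0.025,0,0,0],[0,0,-0.025,0,0,0],[0,0,-0.025,0,0,0],[0,0,-0.020,0,0,0],[0,0,-0.010,0,0,0]]'
python3 -m handwheel '[[-0.015,0,-0.010,0,0,0],[-0.020,0,-0.013,0,0,0],[-0.020,0,-0.013,0,0,0],[-0.010,0,-0.010,0,0,0],[0,0,0,0,0,0],[0,0,0,0,0,0],[0,0,0,0,0,0],[0,0,0,0,0,0]]'
cat > hd.py <<'E'
from d import *
for n in ('scene','top'):
    c=shot(n,n+'_h.png'); v,u=np.nonzero(c['depth']>0); P=pts(c,np.c_[u,v]); S=(P-np.r_[o,0])@B
    g=c['img'][v,u].max(1)
    H=S[(S[:,2]>.085)&(S[:,1]>-.06)&(S[:,1]<.09)&(S[:,0]>-.075)&(S[:,0]<-.015)&(S[:,2]<.21)&(g<70)]
    if len(H)>5: print(n,len(H),'handle mean',H.mean(0).round(4),'min',H.min(0).round(3),'max',H.max(0).round(3))
    C=S[(S[:,2]>.06)&(S[:,2]<.1)&(abs(S[:,1])<.04)&(abs(S[:,0])<.09)]
    for a,b in ((-.075,-.04),(-.04,0),(0,.04),(.04,.07)):
        w=C[(C[:,0]>a)&(C[:,0]<b)]
        if len(w)>5: print('  cyl',a,len(w),'y',w[:,1].min().round(3),w[:,1].max().round(3),'z',w[:,2].max().round(4))
E
python3 hd.py; python3 d.py -.084 .0646 .230 45
```

```text
time: 21.52
ee_pos: [0.5003, 0.0783, 0.1631]
tcp_rot: [180.0, 43.7, -164.9]
wrist_force: [0.5, 0.3, 0.8]
opening: 0.0684
time: 22.18
ee_pos: [0.5142, 0.0824, 0.2368]
tcp_rot: [179.9, 43.5, -164.9]
wrist_force: [-0.2, -0.2, 0.5]
opening: 0.0684
scene 101 handle mean [-0.0369  0.0607  0.1755] min [-0.07   0.051  0.087] max [-0.015  0.07   0.203]
  cyl -0.075 93 y -0.014 0.018 z 0.0846
  cyl -0.04 115 y -0.039 0.016 z 0.0859
  cyl 0 151 y -0.021 0.017 z 0.0841
  cyl 0.04 141 y -0.021 0.018 z 0.0851
top 216 handle mean [-0.04    0.0653  0.1767] min [-0.073  0.053  0.088] max [-0.015  0.075  0.201]
  cyl -0.075 203 y -0.019 0.02 z 0.0851
  cyl -0.04 242 y -0.019 0.021 z 0.0843
  cyl 0 236 y -0.019 0.02 z 0.0879
  cyl 0.04 176 y -0.019 0.02 z 0.085
t 22.28 st [-0.0541 -0.0091  0.2373] rot [ 179.9   43.5 -164.9] open 0.0681 F [ 0.2 -0.6 -0.1]
 d tool [ 0.0265  0.0738 -0.0149] rotvec [ 0.29 -1.47  0.21]  d in target axes [ 0.0263  0.0737 -0.016 ]
```

```bash
python3 -m handwheel '[[0,0.010,0,0,1,0],[0,0.015,0,0,1.5,0],[0,0.018,0,0,1.5,0],[0,0.018,0,0,1.5,0],[0,0.012,0,0,1.5,0],[0,0,0,0,1.5,0],[0,0,0,0,0,0],[0,0,0,0,0,0]]'
python3 d.py -.071 .065 .228 35;python3 -c "
from h import *;print(monitor.get_obs()['q'].round(1))"
```

```text
time: 22.95
ee_pos: [0.4957, 0.1531, 0.2382]
tcp_rot: [180.0, 35.1, -164.9]
wrist_force: [-0.2, 0.0, -0.0]
opening: 0.0681
t 22.95 st [-0.0541  0.064   0.2382] rot [ 180.    35.1 -164.9] open 0.0681 F [-0.2  0.1 -0. ]
 d tool [ 0.0197  0.0011 -0.0014] rotvec [0.25 0.09 0.29]  d in target axes [ 0.0197  0.001  -0.0014]
[ 18.1 -35.8 -28.7  62.   -1.7   2.5]
```

```bash
python3 -m handwheel '[[0.010,0.0005,0,0,0,0],[0.010,0.0005,0,0,0,0],[0,0,0.010,0,0,0],[0,0,0.012,0,0,0],[0,0,0.012,0,0,0],[0,0,0.010,0,0,0],[0,0,0.006,0,0,0],[0,0,0,0,0,0]]' 0.2
python3 d.py -.031 .065 .1705 35
python3 - <<'E'
from h import *
a=shot('wrist'); b=shot('top'); s=shot('scene')
z=lambda i:cv2.resize(i,(400,300),interpolation=cv2.INTER_CUBIC)
cv2.imwrite('pics/v5.png',np.vstack([np.hstack([z(a['img']),z(b['img'][150:285,150:330])]),np.hstack([z(s['img'][120:270,220:420]),z(a['img'])*0])])[:,:,::-1])
E
```

```text
time: 23.62
ee_pos: [0.5071, 0.1569, 0.1842]
tcp_rot: [180.0, 35.0, -164.9]
wrist_force: [-0.2, 0.1, 0.7]
opening: 0.0511
t 23.62 st [-0.0421  0.0648  0.1842] rot [ 180.    35.  -164.9] open 0.0511 F [-0.2  0.1  0.7]
 d tool [-0.0012  0.0001  0.0176] rotvec [ 0.22 -0.02  0.25]  d in target axes [-0.0012  0.0002  0.0176]
```

View pics/v5.png

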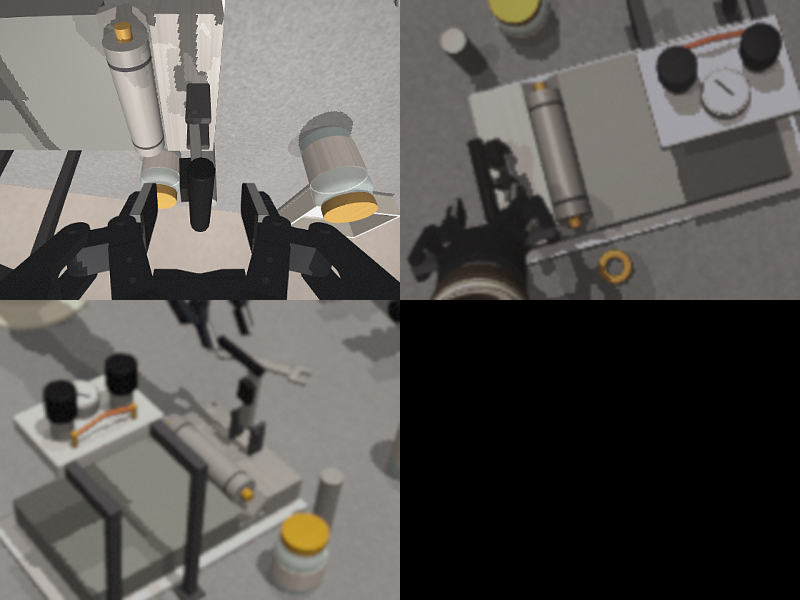

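The cylinder is seated in the vee (top crop (555,150)), and the handle sits midway between the open jaws (wrist crop (200,190)). I go in the last 17 mm and grip it.

```bash
python3 -m handwheel '[[0,0,0.005,0,0,0],[0,0,0.005,0,0,0],[0,0,0.005,0,0,0],[0,0,0.0025,0,0,0],[0,0,0,0,0,0],[0,0,0,0,0,0],[0,0,0,0,0,0],[0,0,0,0,0,0]]'
python3 -m handwheel '[[0,0,0,0,0,0],[0,0,0,0,0,0],[0,0,0,0,0,0],[0,0,0,0,0,0],[0,0,0,0,0,0],[0,0,0,0,0,0],[0,0,0,0,0,0],[0,0,0,0,0,0]]' -0.8 30
python3 d.py -.031 .065 .1705 35
python3 - <<'E'
import numpy as np
# handle arc from a0=1.62; deltas in tool axes at 35 deg lean (tool x=(-c,0,-s), z=(s,0,-c))
c,s=np.cos(np.radians(35)),np.sin(np.radians(35)); A=np.linspace(1.62,.12,33)
y=.060-.095*np.cos(A); z=.096+.095*np.sin(A)
for a,dy,dz in zip(A[1:],np.diff(y),np.diff(z)): print(round(a,2),[round(-s*dz,4),round(dy,4),round(-c*dz,4)])
E
```

```text
time: 24.43
ee_pos: [0.5171, 0.1599, 0.1723]
tcp_rot: [179.9, 35.1, -164.9]
wrist_force: [-0.1, 0.6, 0.8]
opening: 0.0511
time: 25.1
ee_pos: [0.517, 0.1599, 0.1722]
tcp_rot: [179.9, 35.1, -164.9]
wrist_force: [-5.0, -0.0, 2.9]
opening: 0.0144
t 25.1 st [-0.0317  0.0652  0.1722] rot [ 179.9   35.1 -164.9] open 0.0144 F [-4.8  1.2  2.9]
 d tool [ 0.0004 -0.0002  0.0018] rotvec [0.25 0.12 0.26]  d in target axes [ 0.0004 -0.0002  0.0018]
1.57 [np.float64(-0.0001), np.float64(-0.0045), np.float64(-0.0001)]
1.53 [np.float64(0.0001), np.float64(-0.0045), np.float64(0.0001)]
1.48 [np.float64(0.0002), np.float64(-0.0044), np.float64(0.0002)]
1.43 [np.float64(0.0003), np.float64(-0.0044), np.float64(0.0004)]
1.39 [np.float64(0.0004), np.float64(-0.0044), np.float64(0.0006)]
1.34 [np.float64(0.0005), np.float64(-0.0044), np.float64(0.0008)]
1.29 [np.float64(0.0006), np.float64(-0.0043), np.float64(0.0009)]
1.25 [np.float64(0.0008), np.float64(-0.0043), np.float64(0.0011)]
1.2 [np.float64(0.0009), np.float64(-0.0042), np.float64(0.0012)]
1.15 [np.float64(0.001), np.float64(-0.0041), np.float64(
[... 772 characters left out ...]
oat64(-0.0026), np.float64(0.003)]
0.54 [np.float64(0.0022), np.float64(-0.0024), np.float64(0.0031)]
0.5 [np.float64(0.0022), np.float64(-0.0022), np.float64(0.0032)]
0.45 [np.float64(0.0023), np.float64(-0.002), np.float64(0.0032)]
0.4 [np.float64(0.0023), np.float64(-0.0018), np.float64(0.0033)]
0.35 [np.float64(0.0024), np.float64(-0.0016), np.float64(0.0034)]
0.31 [np.float64(0.0024), np.float64(-0.0014), np.float64(0.0034)]
0.26 [np.float64(0.0025), np.float64(-0.0012), np.float64(0.0035)]
0.21 [np.float64(0.0025), np.float64(-0.001), np.float64(0.0035)]
0.17 [np.float64(0.0025), np.float64(-0.0008), np.float64(0.0036)]
0.12 [np.float64(0.0025), np.float64(-0.0006), np.float64(0.0036)]
```

```bash
python3 -m handwheel '[[0,-0.0045,0,0,0,0],[0.0001,-0.0045,0.0001,0,0,0],[0.0002,-0.0044,0.0002,0,0,0],[0.0003,-0.0044,0.0004,0,0,0],[0.0004,-0.0044,0.0006,0,0,0],[0.0005,-0.0044,0.0008,0,0,0],[0.0006,-0.0043,0.0009,0,0,0],[0.0008,-0.0043,0.0011,0,0,0]]'
python3 -m handwheel '[[0.0009,-0.0042,0.0012,0,0,0],[0.001,-0.0041,0.0014,0,0,0],[0.0011,-0.004,0.0016,0,0,0],[0.0012,-0.0039,0.0017,0,0,0],[0.0013,-0.0038,0.0019,0,0,0],[0.0014,-0.0037,0.002,0,0,0],[0.0015,-0.0036,0.0022,0,0,0],[0.0016,-0.0035,0.0023,0,0,0]]'
python3 hd.py | grep handle; python3 d.py -.031 -.0013 .150 35
```

```text
time: 25.77
ee_pos: [0.5264, 0.1265, 0.1678]
tcp_rot: [179.9, 35.2, -164.9]
wrist_force: [-5.6, 1.4, 6.7]
opening: 0.0147
time: 26.43
ee_pos: [0.5346, 0.0962, 0.1497]
tcp_rot: [179.9, 35.2, -164.9]
wrist_force: [-2.5, 3.5, 6.1]
opening: 0.0147
scene 248 handle mean [-0.0503 -0.0023  0.1869] min [-0.074 -0.042  0.085] max [-0.016  0.073  0.21 ]
top 369 handle mean [-0.0465  0.008   0.1764] min [-0.075 -0.039  0.086] max [-0.015  0.074  0.21 ]
t 26.53 st [-0.0311 -0.0015  0.1493] rot [ 180.    35.1 -164.9] open 0.0143 F [ 3.  -0.2  0.3]
 d tool [-0.0005  0.0002 -0.0005] rotvec [0.2  0.13 0.24]  d in target axes [-0.0005  0.0002 -0.0005]
```

Tracking the arc, with small forces. I continue down to a≈0.17.

```bash
python3 -m handwheel '[[0.0017,-0.0033,0.0024,0,0,0],[0.0018,-0.0032,0.0025,0,0,0],[0.0019,-0.003,0.0027,0,0,0],[0.0019,-0.0029,0.0028,0,0,0],[0.002,-0.0027,0.0029,0,0,0],[0.0021,-0.0026,0.003,0,0,0],[0.0022,-0.0024,0.0031,0,0,0],[0.0022,-0.0022,0.0032,0,0,0]]'
python3 -m handwheel '[[0.0023,-0.002,0.0032,0,0,0],[0.0023,-0.0018,0.0033,0,0,0],[0.0024,-0.0016,0.0034,0,0,0],[0.0024,-0.0014,0.0034,0,0,0],[0.0025,-0.0012,0.0035,0,0,0],[0.0025,-0.001,0.0035,0,0,0],[0.0025,-0.0008,0.0036,0,0,0],[0,0,0,0,0,0]]'
python3 d.py -.031 -.0337 .092 35; python3 f.py
```

```text
time: 27.2
ee_pos: [0.5402, 0.0744, 0.1214]
tcp_rot: [179.9, 35.1, -164.9]
wrist_force: [-0.9, 4.4, 2.5]
opening: 0.0152
time: 27.87
ee_pos: [0.5426, 0.0649, 0.0915]
tcp_rot: [180.0, 35.1, -164.9]
wrist_force: [4.7, 2.5, -0.6]
opening: 0.0148
t 27.87 st [-0.0312 -0.0332  0.0915] rot [ 180.    35.1 -164.9] open 0.0148 F [ 5.1  1.3 -0.6]
 d tool [-0.0005 -0.0005 -0.0003] rotvec [0.22 0.07 0.25]  d in target axes [-0.0005 -0.0005 -0.0003]
finger -1 n 2493 tool z max -0.0163 hist -.06.. [768 741 559 369  56   0   0   0   0   0] x -0.015 0.02 st z 0.099
finger 1 n 3186 tool z max 0.047 hist -.06.. [807 738 552 358  49   0  38 247 265 113] x -0.015 0.02 st z 0.059
```

The handle is at about z=112 mm (a≈0.17). I release and back off, then close the fingers and press down from above.

```bash
python3 -m handwheel '[[0,0,0,0,0,0],[0,0,0,0,0,0],[0,0,0,0,0,0],[0,0,-0.006,0,0,0],[0,0,-0.010,0,0,0],[0,0,-0.012,0,0,0],[0,0,-0.012,0,0,0],[0,0,-0.006,0,0,0]]' -0.25
python3 -m handwheel '[[-0.010,0,0.007,0,0,0],[-0.010,0,0.007,0,0,0],[0,0,0,0,0,0],[0,0,0,0,0,0],[0,0,0,0,0,0],[0,0,0,0,0,0],[0,0,0,0,0,0],[0,0,0,0,0,0]]' -1
python3 d.py -.031 -.034 .125 35; python3 hd.py; python3 f.py
```

```text
time: 28.58
ee_pos: [0.5169, 0.058, 0.1326]
tcp_rot: [180.0, 35.2, -164.9]
wrist_force: [0.1, -0.5, 0.4]
opening: 0.0321
time: 29.25
ee_pos: [0.5405, 0.0646, 0.1303]
tcp_rot: [179.9, 35.1, -164.9]
wrist_force: [0.2, -0.7, 0.7]
opening: -0.0006
t 29.25 st [-0.0334 -0.033   0.1303] rot [ 179.9   35.1 -164.9] open -0.0006 F [ 0.  -0.7  0.7]
 d tool [ 0.0011 -0.001   0.0057] rotvec [0.24 0.11 0.26]  d in target axes [ 0.0011 -0.001   0.0057]
scene 337 handle mean [-0.0558 -0.0274  0.1714] min [-0.075 -0.06   0.097] max [-0.016  0.07   0.21 ]
  cyl -0.075 38 y -0.001 0.015 z 0.0833
  cyl -0.04 17 y -0.016 -0.006 z 0.0819
  cyl 0 180 y -0.021 0.039 z 0.1
  cyl 0.04 142 y -0.022 0.016 z 0.0837
top 313 handle mean [-0.0513 -0.0142  0.1656] min [-0.075 -0.06   0.088] max [-0.015  0.074  0.21 ]
  cyl -0.075 20 y -0.008 0.023 z 0.0832
  cyl -0.04 184 y -0.019 0.035 z 0.0998
  cyl 0 139 y -0.019 0.02 z 0.0984
  cyl 0.04 176 y -0.019 0.02 z 0.0837
finger -1 n 3436 tool z max 0.023 hist -.06.. [1089  619  498  414   83  114  416  196    7    0] x -0.013 0.02 st z 0.115
finger 1 n 3496 tool z max 0.0331 hist -.06.. [1088  613  503  414   85  110  376  169  112   26] x -0.015 0.02 st z 0.107
```

```bash
python3 -m handwheel '[[0.0017,-0.0005,0.0025,0,0,0],[0.0017,-0.0005,0.0025,0,0,0],[0.0017,0,0.0025,0,0,0],[0.0017,0,0.0025,0,0,0],[0.0017,0,0.0025,0,0,0],[0.0017,0,0.0025,0,0,0],[0.0012,0,0.0016,0,0,0],[0.0012,0,0.0016,0,0,0]]'
python3 -m handwheel '[[0.0009,0,0.0012,0,0,0],[0.0009,0,0.0012,0,0,0],[0.0009,0,0.0012,0,0,0],[0.0009,0,0.0012,0,0,0],[0.0006,0,0.0008,0,0,0],[0,0,0,0,0,0],[0,0,0,0,0,0],[0,0,0,0,0,0]]'
python3 d.py -.031 -.034 .098 35
```

```text
time: 30.07
ee_pos: [0.5414, 0.0636, 0.1084]
tcp_rot: [180.0, 35.2, -164.9]
wrist_force: [-0.2, -2.2, 2.1]
opening: -0.0002
time: 30.73
ee_pos: [0.5407, 0.0638, 0.1009]
tcp_rot: [179.9, 35.1, -164.9]
wrist_force: [0.1, -0.2, 1.1]
opening: -0.0003
t 30.73 st [-0.0333 -0.0338  0.1009] rot [ 179.9   35.1 -164.9] open -0.0003 F [ 0.  -0.3  1.1]
 d tool [-0.0002 -0.0002  0.0037] rotvec [0.26 0.08 0.27]  d in target axes [-0.0002 -0.0002  0.0037]
```

```bash
python3 -m handwheel '[[0.0003,0,0.0004,0,0,0],[0.0003,0,0.0004,0,0,0],[0.0003,0,0.0004,0,0,0],[0.0003,0,0.0004,0,0,0],[0,0,0,0,0,0],[0,0,0,0,0,0],[0,0,0,0,0,0],[0,0,0,0,0,0]]'
python3 -m handwheel '[[0.0003,0,0.0004,0,0,0],[0.0003,0,0.0004,0,0,0],[0,0,0,0,0,0],[0,0,0,0,0,0],[0,0,0,0,0,0],[0,0,0,0,0,0],[0,0,0,0,0,0],[0,0,0,0,0,0]]'
python3 -m handwheel '[[0.0003,0,0.0004,0,0,0],[0.0003,0,0.0004,0,0,0],[0,0,0,0,0,0],[0,0,0,0,0,0],[0,0,0,0,0,0],[0,0,0,0,0,0],[0,0,0,0,0,0],[0,0,0,0,0,0]]'
```

```text
time: 31.4
ee_pos: [0.5408, 0.0637, 0.0991]
tcp_rot: [179.9, 35.1, -164.9]
wrist_force: [1.1, -0.3, 1.9]
opening: -0.0001
time: 32.07
ee_pos: [0.5408, 0.0637, 0.0981]
tcp_rot: [179.9, 35.1, -164.9]
wrist_force: [0.0, -1.5, 2.2]
opening: 0.0
time: 32.73
ee_pos: [0.5408, 0.0637, 0.0972]
tcp_rot: [179.9, 35.1, -164.9]
wrist_force: [0.1, -1.9, 4.1]
opening: -0.0002
```

```bash
python3 -m handwheel '[[0.0003,0,0.0004,0,0,0],[0.0003,0,0.0004,0,0,0],[0,0,0,0,0,0],[0,0,0,0,0,0],[0,0,0,0,0,0],[0,0,0,0,0,0],[0,0,0,0,0,0],[0,0,0,0,0,0]]'
python3 -m handwheel '[[0.0003,0,0.0004,0,0,0],[0.0003,0,0.0004,0,0,0],[0,0,0,0,0,0],[0,0,0,0,0,0],[0,0,0,0,0,0],[0,0,0,0,0,0],[0,0,0,0,0,0],[0,0,0,0,0,0]]'
```

```text
time: 33.4
ee_pos: [0.5411, 0.0636, 0.0969]
tcp_rot: [180.0, 35.2, -164.9]
wrist_force: [-3.3, -2.3, 7.3]
opening: 0.0
time: 34.07
ee_pos: [0.5413, 0.0636, 0.0967]
tcp_rot: [180.0, 35.2, -164.9]
wrist_force: [-6.4, -2.9, 11.7]
opening: 0.0002
```

```bash
python3 d.py -.031 -.034 .098 35
python3 - <<'E'
from d import *
for n in ('scene','top'):
    c=shot(n,n+'_p.png'); v,u=np.nonzero(c['depth']>0); P=pts(c,np.c_[u,v]); S=(P-np.r_[o,0])@B
    k=(abs(S[:,0])<.008)&(S[:,1]>-.03)&(S[:,1]<.05)&(S[:,2]>.085)&(S[:,2]<.13); Q=S[k]
    print(n,'arm top z by y:',[(y.round(3),np.median(Q[abs(Q[:,1]-y)<.006,2]).round(4)) for y in np.arange(-.03,.05,.012) if (abs(Q[:,1]-y)<.006).sum()>3])
E
```

```text
t 34.07 st [-0.0328 -0.0342  0.0967] rot [ 180.    35.2 -164.9] open 0.0002 F [-7.  -1.2 11.7]
 d tool [-0.0022  0.0001  0.    ] rotvec [0.21 0.22 0.27]  d in target axes [-0.0022  0.0002 -0.    ]
scene arm top z by y: [(np.float64(-0.03), np.float64(0.1016)), (np.float64(-0.018), np.float64(0.1003)), (np.float64(-0.006), np.float64(0.1006)), (np.float64(0.006), np.float64(0.1005)), (np.float64(0.018), np.float64(0.1005)), (np.float64(0.03), np.float64(0.1008)), (np.float64(0.042), np.float64(0.1014))]
top arm top z by y: [(np.float64(-0.03), np.float64(0.1001)), (np.float64(-0.018), np.float64(0.1)), (np.float64(-0.006), np.float64(0.0993)), (np.float64(0.006), np.float64(0.0994)), (np.float64(0.018), np.float64(0.1)), (np.float64(0.03), np.float64(0.0996)), (np.float64(0.042), np.float64(0.1))]
```

Home: the arm is level (top at z=100 mm all along), and the tip stalled while force rose to 12 N. I retreat upwards and verify.

```bash
python3 -m handwheel '[[-0.003,0,-0.004,0,0,0],[-0.006,0,-0.008,0,0,0],[-0.009,0,-0.012,0,0,0],[-0.009,0,-0.012,0,0,0],[-0.009,0,-0.012,0,0,0],[-0.009,0,-0.012,0,0,0],[-0.006,0,-0.012,0,0,0],[0,0,-0.006,0,0,0]]'
python3 -m handwheel '[[0,0,-0.010,0,0,0],[0,0,-0.015,0,0,0],[0,0,-0.015,0,0,0],[0,0,-0.015,0,0,0],[0,0,-0.010,0,0,0],[0,0,0,0,0,0],[0,0,0,0,0,0],[0,0,0,0,0,0]]'
python3 - <<'E'
from d import *
print(w2st(monitor.get_obs()['ee_pos']).round(3))
ims=[]
for n in ('scene','top'):
    c=shot(n,n+'_f.png'); ims.append(c['img']); v,u=np.nonzero(c['depth']>0); P=pts(c,np.c_[u,v]); S=(P-np.r_[o,0])@B
    k=(abs(S[:,0])<.008)&(S[:,1]>-.03)&(S[:,1]<.05)&(S[:,2]>.085)&(S[:,2]<.13); Q=S[k]
    print(n,'arm z',[np.median(Q[abs(Q[:,1]-y)<.008,2]).round(4) for y in (-.025,-.01,.01,.035) if (abs(Q[:,1]-y)<.008).sum()>3])
    for a,b in ((-.07,-.04),(-.04,-.015),(.015,.04),(.04,.07)):
        w=S[(S[:,0]>a)&(S[:,0]<b)&(abs(S[:,1])<.022)&(S[:,2]>.062)&(S[:,2]<.09)]
        if len(w)>5: print('  cyl',a,'y',w[:,1].min().round(3),w[:,1].max().round(3),'z',np.percentile(w[:,2],95).round(4))
    d=cv2.absdiff(cv2.cvtColor(c['img'],7),cv2.cvtColor(cv2.imread('pics/%s0.png'%n[0]),cv2.COLOR_BGR2GRAY)); 
z=lambda i:cv2.resize(i,(400,300))
cv2.imwrite('pics/v6.png',np.vstack([np.hstack([z(ims[0]),z(ims[1])]),np.hstack([z(ims[0][120:270,200:400]),z(ims[1][140:290,150:350])])])[:,:,::-1])
E
```

```text
time: 34.83
ee_pos: [0.5381, 0.0631, 0.1906]
tcp_rot: [179.9, 35.2, -164.9]
wrist_force: [0.7, -0.7, 1.2]
opening: 0.0001
time: 35.5
ee_pos: [0.5015, 0.053, 0.2404]
tcp_rot: [179.9, 35.0, -164.9]
wrist_force: [-0.7, -0.1, -0.4]
opening: 0.0004
[-0.074 -0.034  0.24 ]
scene arm z [np.float64(0.1016), np.float64(0.0999), np.float64(0.1004), np.float64(0.1004)]
  cyl -0.07 y -0.014 0.016 z 0.0828
  cyl -0.04 y -0.011 0.015 z 0.083
  cyl 0.015 y -0.021 0.017 z 0.0827
  cyl 0.04 y -0.021 0.015 z 0.0821
top arm z [np.float64(0.1006), np.float64(0.0993), np.float64(0.1003), np.float64(0.0998)]
  cyl -0.07 y -0.019 0.02 z 0.082
  cyl -0.04 y -0.019 0.021 z 0.0818
  cyl 0.015 y -0.019 0.02 z 0.0818
  cyl 0.04 y -0.019 0.02 z 0.0819
```

View pics/v6.png

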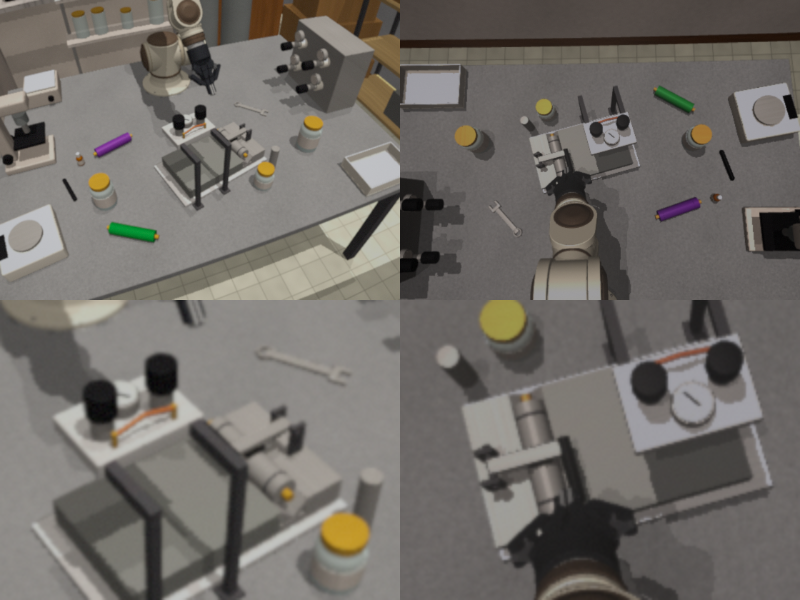

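The clamp arm lies level across the seated cylinder (top crop (520,455)). The jars, vial, spanner and slim cylinder stand where they were. The tool is clear, so I hand in.

```bash
python3 -c "
from workcell import order; print(order.job_done())"
```

```text
the job is handed in; nothing more can be done
None
```

The cylinder is in the vee with the clamp pressed home on it, and I handed the job in at about 35.6 s of the 62 s allowed.

**What I did:** I rolled the cylinder along the deck between the open fingers, leaning the tool 45° under the manifold. It dropped into the vee by itself while the clamp was still open. I then gripped the handle and swung the arm down. After letting go, I pressed it home from above with the closed fingertips.

**Last checks:**
- **Cylinder:** its top is at 81–83 mm along its whole length (81 expected), and it is centred in the vee.
- **Clamp:** the arm is level, its top at about 100 mm throughout (101 expected). Pressing stalled at about 12 N upward, and the arm stayed level after I let go.
- **Robot:** clear of everything, with wrist force about 0.
- **Surroundings:** the jars, vial, spanner and slim cylinder look unmoved in the last pictures. The brass nut was hidden by the arm in that last top view, but the tool never came near it.

**What went wrong or disagreed:**
- **Wrong turn:** early on I turned joint 6 the wrong way and it stopped at the end of its range (179.9° of 180°). That made the tool swing off in free air, with no contact.
- **First roll attempt:** the fingertips measured about 15–19 mm behind the TCP, not 17 mm ahead as stated. The trailing finger therefore slid over the cylinder with about 7 N, rolling it 23 mm. It stayed straight on the deck, and going in deeper fixed it.

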